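# Hang two bench hammers in their own rings

## Robot

A 6-joint arm with a two-finger parallel gripper is mounted at the origin on a cart in front of the work surface, level with it; the furniture and walls round the work are solid. World frame = base frame: x ahead of the robot, y to its left, z up, the work surface at z = 0. Lengths are in mm, angles in rad, forces in N, time in s.
With the tool pointing down it reaches from about 275 to 750 mm from the base axis. Payload 10.2 kg.
Tool frame: the origin (TCP) lies between the finger pads; the fingertips stand 11 mm ahead of it and the grasp point (between the pads) lies 8 mm behind it; z points along the fingers, y is the line along which they close (so a half turn about z gives the same grasp; the last joint's range is limited). The gripper opens to 85 mm and grips with 20 to 120 N. Pads are 22 mm wide; open, the fingers measure 114 mm over their backs; the gripper's body (76 mm by 85 mm) begins 54 mm behind the grasp point. The pads swing forward as they close: fully open they stand 13 mm farther back than shut.
Start: joints at [1.078, 0.313, 1.498, -0, 1.331, -0.223], TCP at [139.946, 506.01, 242.294] pointing down, gripper open.
Joint ranges: [-2.94, 2.94], [-0.97, 2.17], [0.19, 2.56], [-1.23, 4.37], [0.02, 3.11], [-2.88, 2.88]. Speed limits (rad/s): [2.39, 2.39, 3.01, 3.14, 3.14, 3.14].

## Interface

Orientations are given as a unit quaternion [w, x, y, z].
In Python, from rig import sense, eyes, finish_job gives the robot as it stands.
- The arm moves only by the shell command python3 -m jog 'ROWS' [FORCE]. ROWS is JSON, a list of rows, each a list of 7 numbers: the shift along the tool's x, y, z in m, then the turn, a rotation vector about the tool's x, y, z in rad, then the finger opening in m, from 0 to 0.0854. In form: [[dx, dy, dz, rx, ry, rz, gripper], ...]. A call has 1 to 5 rows; each row shifts and turns the commanded pose from where the row before left it, along the tool's axes as they then stand; what a row does not reach is not made up. A row lasts 1/10 s, in which the tool goes at most 50 mm and 8.59 degrees, less where a joint would pass 70% of its speed; a pose out of reach is approached as far as the arm can. A call is refused whole if a number of a shift passes 0.05 or a number of a turn 0.15, either way. A call with a gripper value outside its range is refused whole. The fingers move at their own pace and stop on an object; FORCE is the grip in N (left out, the last holds). Time passes only in rows, so rows that do not move let the fingers close. It gives the time, the measured TCP pose, the force, the opening and the grip force at its end, in the units of the state.
- sense(): the state, without advancing time (a new reading comes with each control period).
- eyes.capture(name): name is "scene" or "top" or "wrist"; returns the picture (420x560x3 uint8, red, green, blue); there is no depth.
- eyes.calibration(name): a dict with "fx", "fy", "cx", "cy" (pixels), "cam_to_world" (4x4, takes a point from camera to world coordinates); the wrist camera has in their place "mount" (4x4, takes a point from camera to tool coordinates, whose origin is the TCP and whose axes are the flange's). Camera axes: x right, y down, z forward; pixel columns grow to the right and rows downward; lengths in mm; the calibration is good to about 2 mm. A picture is of the moment at which its call begins: read the wrist's pose just before it. calibration takes no time and is no camera call.
- finish_job(): hands the job in; it is judged then, once.
The state is a dict: "time_s": time; "joints": joint angles; "dq": joint speeds; "tau": joint torques, N m; "eef_pos": TCP position; "ee_rot": TCP orientation; "force": force on the tool from outside, world axes, zero at the start; "wrist_torque": the same for the moment, N m; "grip_width": opening from 0.0 (shut) to 1.0 (fully open); "grip_force": force on a finger pad.
Only numpy, scipy, OpenCV 4.12 (cv2) and the standard library are available. Lean on these libraries where they do the work, as an engineer would, in place of code of your own. Each camera call takes 0.05 s, during which the arm holds its last target. There are 200 camera calls.

## Task

The light hammer was hung by mistake in the wide bench ring, where the heavy hammer, now leaning in the sloping stand, belongs. Hang both hammers properly, each handle down through its ring so that the head rests on it: the light one in the narrow ring, the heavy one in the wide ring. Leave the other things on the bench where they are.

Things in the scene. Friction and masses are not known exactly. Their poses are not given: they have to be found in the camera images.
- light_hammer: small loose cross-pein hammer, 0.15 kg, at the start in the wide ring. Origin: on the handle's axis at the flat underside of the head; z along the handle, out through the head's top; x along the head to its striking face. Steel head 22 mm high (z), 18 mm wide (y), x = -36 to +32 mm (the full block x = -22 to 22). Wooden handle z = 0 to -105 mm, 12 mm across, end tapered
- heavy_hammer: big loose cross-pein hammer, 0.32 kg, at the start leaning in the sloping stand, its head across the slope. Origin and axes as the light hammer's. Steel head 26 mm high (z), 26 mm wide (y), x = -42 to +38 mm (the full block x = -28 to 28). Wooden handle z = 0 to -118 mm, 22 mm across, end tapered
- sloping_stand: fixed stand: a collar (bore 30, outside 38, 12 mm thick) between two side plates (at x = -41 and 41 mm, 120 mm high) on a foot (y = -25 to 100 mm, 6 mm thick). Origin on the bench under the centre of the collar's upper face, 125 mm up. The collar's axis is 35 degrees off vertical, leaning to the stand's -y going up; the heavy hammer slides out along it
- wide_ring: fixed ring holder with the wide ring: bore 30, outside 38, height 14 mm, axis vertical. Origin on the bench under the ring's centre. A 14 mm post stands 48 mm off along +x, lower than the ring's top; foot plate 8 mm thick, 60 mm wide (y), x = -8 to 68 mm
- wide_ring_top (a point): centre of the wide ring's upper face, 145 mm above the bench; z up
- narrow_ring: fixed upright ring holder with the narrow ring: bore 20 mm, outside 28 mm, else just like the wide one. The thick handle does not go into it
- narrow_ring_top (a point): centre of the narrow ring's upper face, 145 mm above the bench; z up
- lamp_shade (a point): centre of the desk lamp's fixed black shade, which hangs over the bench beside the way from the stand to the rings: 155 mm along world x, 170 mm along world y, from 255 to 410 mm above the bench; keep hand and tool clear of it
- etape_roll: bystander: roll of black tape lying flat, 62 mm across, 19 mm high. Origin at the underside; to be left alone
- spirit_bottle: bystander: plastic bottle standing upright, 47 mm across, 96 mm high. Origin at the underside; to be left alone
- marker: bystander: marker pen lying, 135 mm long, 16 mm high, along its y axis. Origin at the underside; to be left alone
- spare_motor: bystander: small motor with a flat cable tail, standing, 33 mm high; its bell, 28 mm across, is centred 19 mm along +y from the origin. Origin at the underside; to be left alone
- lipo_pack: bystander: battery pack lying flat, 36 mm along x, 110 mm along y with its leads, 30 mm high. Origin at the underside; to be left alone
- solder_reel: bystander: reel of solder wire lying flat, 48 mm across, 32 mm high. Origin at the underside; to be left alone

How it is judged (in metres and radians):
At the end, for the whole second after the job is handed in: The light hammer hangs in the narrow ring and the heavy hammer in the wide ring, each at rest, handle down within 0.12 rad of vertical, the underside of the head on the ring (4 mm below to 5 mm above its upper face) and the handle's axis within 9 mm of the ring's axis (horizontal distance between light_hammer and narrow_ring_top below 0.009 m and z of light_hammer in the frame of narrow_ring_top between -0.004 and 0.005 m and angle between each of light_hammer, heavy_hammer's own z axis and vertical below 0.12 rad and linear speed of each of light_hammer, heavy_hammer below 0.02 m/s and horizontal distance between heavy_hammer and wide_ring_top below 0.009 m and z of heavy_hammer in the frame of wide_ring_top between -0.004 and 0.005 m); the robot touches nothing.
It fails at once if a bystander on the bench is pushed more than 30 mm from its place or knocked over (distance of any of etape_roll, spirit_bottle, marker, spare_motor, lipo_pack, solder_reel from where it was at the start of the episode above 0.03 m or angle between spirit_bottle's own z axis and vertical above 0.6 rad).
It also fails if it takes over 72 s, if anything falls off the work surface, if the arm or the gripper's body presses on something with over 40 N, if the wrist force passes 120 N, or if a joint passes its speed limit or range.

## Working session

There is one attempt and no reset: what is moved stays moved. The work goes in short steps, Python scripts to look and compute and a shell command to move; the robot and the scene stay as the last step left them, time stands still between calls to the robot, and variables do not carry over. Pictures are saved under pics/ and viewed, at most 10 in all, crops included, and the job is handed in when it is done.

```bash
mkdir -p pics; ls; python3 - <<'E'
from rig import sense, eyes
import cv2,numpy as np
np.set_printoptions(precision=3,suppress=True)
s=sense();print(s)
for n in ("scene","top","wrist"):
    c=eyes.calibration(n);print(n,c)
for n in ("scene","top"):
    im=eyes.capture(n);cv2.imwrite(f"pics/{n}0.png",im[:,:,::-1])
E
```

```text
pics
{'time_s': 0.0, 'joints': array([ 1.078,  0.313,  1.498, -0.   ,  1.331, -0.223]), 'dq': array([ 0.   ,  0.   , -0.   ,  0.001, -0.   ,  0.   ]), 'tau': array([ -0.   , -41.227, -25.974,  -0.   ,   0.004,   0.   ]), 'eef_pos': array([139.811, 505.789, 241.724]), 'ee_rot': array([-0.   ,  0.134,  0.991, -0.001]), 'force': array([ 0.261, -0.554, -0.234]), 'wrist_torque': array([ 0.03 , -0.032,  0.011]), 'grip_force': 0.0, 'grip_width': 0.9975529993672995}
scene {'fx': 518.5511563942124, 'fy': 518.5511563942124, 'cx': 283.32033344217984, 'cy': 210.2146059548969, 'cam_to_world': array([[   0.808,   -0.313,    0.499, -147.84 ],
       [  -0.588,   -0.446,    0.675, -957.683],
       [   0.011,   -0.839,   -0.544,  955.521],
       [   0.   ,    0.   ,    0.   ,    1.   ]])}
top {'fx': 448.60874668819616, 'fy': 448.60874668819616, 'cx': 281.93920950123197, 'cy': 207.34808239421588, 'cam_to_world': array([[   0.028,   -0.991,    0.13 ,  420.672],
       [  -1.   ,   -0.027,    0.012,   -5.535],
       [  -0.008,   -0.131,   -0.991, 1454.549],
       [   0.   ,    0.   ,    0.   ,    1.   ]])}
wrist {'fx': 320.4162927860265, 'fy': 320.4162927860265, 'cx': 282.6353891029237, 'cy': 205.59922284261432, 'mount': array([[   0.   ,   -0.951,   -0.31 ,   80.38 ],
       [   1.   ,    0.   ,    0.   ,   -1.258],
       [  -0.   ,   -0.31 ,    0.951, -131.878],
       [   0.   ,    0.   ,    0.   ,    1.   ]])}
```

View pics/scene0.png

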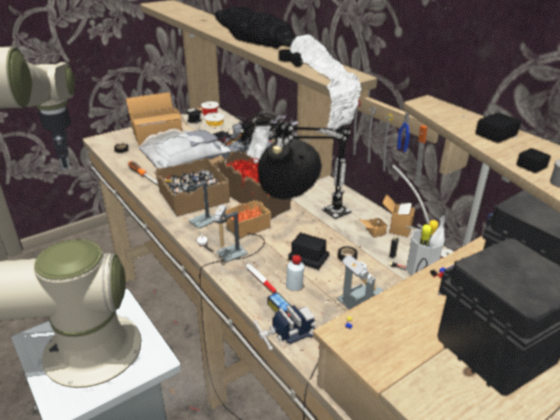

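View pics/top0.png

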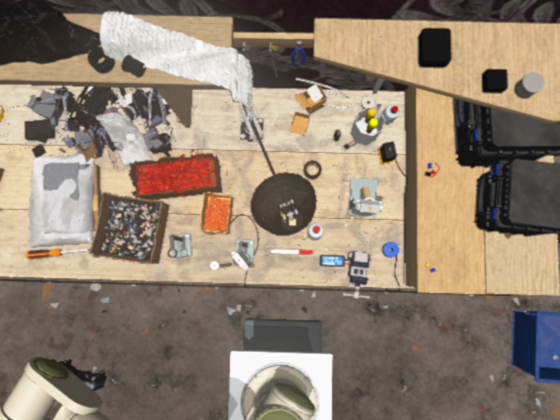

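The scene view shows the stand at about (355,280) and the rings at about (237,240) and (205,200). In the top view the stand is at (365,197), the rings at (243,250) and (180,243), and the lamp shade at (283,203).

```bash
python3 - <<'E'
import cv2,numpy as np
t=cv2.imread("pics/top0.png");s=cv2.imread("pics/scene0.png")
R=lambda im,u,v,w,h:cv2.resize(im[v:v+h,u:u+w],(400,300),interpolation=cv2.INTER_CUBIC)
a=np.vstack([np.hstack([R(t,160,220,120,60+30),R(t,330,170,80,60)]),np.hstack([R(s,180,165,100,75+25),R(s,320,240,80,80)])])
cv2.imwrite("pics/crop1.png",a)
E
```

```text
(no output)
```

View pics/crop1.png

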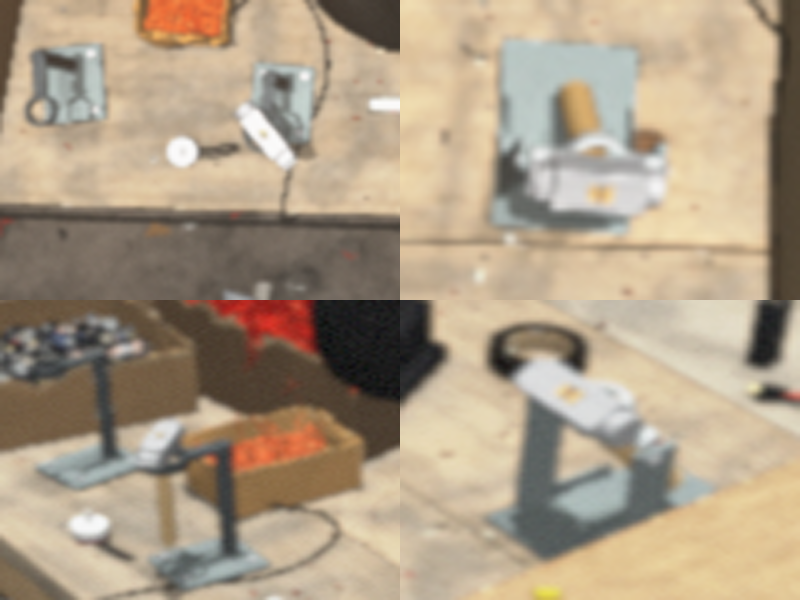

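In the crops, the narrow ring is at top (172.3,252.7). The light head is at (239.8,260.5), with its length running right-down at about 45°. The heavy head is at (370,208), and the stand foot's corners are (350.4,178), (378,178.4), (376.4,216), (348.6,215.4).

```bash
cat >h.py <<'E'
from rig import sense, eyes
import cv2,numpy as np
from scipy.spatial.transform import Rotation as Ro
from scipy.linalg import logm,expm
np.set_printoptions(precision=4,suppress=True)
def pose():
    s=sense();T=np.eye(4);T[:3,:3]=Ro.from_quat(np.roll(s['ee_rot'],-1)).as_matrix();T[:3,3]=s['eef_pos'];return T
def ray(n,u,v,T=None):
    c=eyes.calibration(n);M=c['cam_to_world'] if n!='wrist' else T@c['mount']
    d=M[:3,:3]@np.array([(u-c['cx'])/c['fx'],(v-c['cy'])/c['fy'],1]);return M[:3,3],d
def onz(n,u,v,z,T=None):
    o,d=ray(n,u,v,T);return o+d*(z-o[2])/d[2]
def proj(n,p,T=None):
    c=eyes.calibration(n);M=c['cam_to_world'] if n!='wrist' else T@c['mount']
    q=np.linalg.inv(M)@np.r_[p,1];return np.array([c['fx']*q[0]/q[2]+c['cx'],c['fy']*q[1]/q[2]+c['cy']])
def tri(a,b):
    (o,d),(p,e)=a,b;k=np.linalg.lstsq(np.c_[d,-e],p-o,rcond=None)[0];A=o+d*k[0];B=p+e*k[1];return (A+B)/2,np.linalg.norm(A-B)
def Rzy(zdir,ydir):
    z=np.array(zdir,float);z/=np.linalg.norm(z);y=np.array(ydir,float);y-=z*(y@z);y/=np.linalg.norm(y);return np.c_[np.cross(y,z),y,z]
def plan(p,R=None,N=None):
    """row to be repeated N times, taking the present pose to (p mm, R)"""
    T=pose();G=np.eye(4);G[:3,:3]=T[:3,:3] if R is None else R;G[:3,3]=p
    D=np.linalg.inv(T)@G;D[:3,3]/=1000
    a=np.linalg.norm(Ro.from_matrix(D[:3,:3]).as_rotvec());n=N or int(max(np.ceil(a/.14),np.ceil(np.linalg.norm(D[:3,3])/.045),1))
    F=np.real(expm(np.real(logm(D))/n));print(n,'x',F[:3,3],Ro.from_matrix(F[:3,:3]).as_rotvec(),'at',T[:3,3])
E
python3 - <<'E'
from h import *
print('narrow',onz('top',172.3,252.7,145))
print('light',onz('top',239.8,260.5,167),onz('top',232,253,167),onz('top',247.6,268,167))
print('light scene tri',tri(ray('top',239.8,260.5),ray('scene',220.5,201)))
for p in [(350.4,178),(378,178.4),(376.4,216),(348.6,215.4)]:print('foot',onz('top',*p,6))
print('heavy head',onz('top',370,208,145))
print('heavy tri',tri(ray('top',370,208),ray('scene',353,259.5)))
print('lamp',onz('top',283,203,330))
E
```

```text
narrow [451.2703 325.8099 145.    ]
light [433.9746 126.0233 167.    ] [454.6365 149.1929 167.    ] [413.4083 102.961  167.    ]
light scene tri (array([433.9856, 122.9824, 195.0603]), np.float64(0.6943278337066754))
foot [ 714.3742 -209.7621    6.    ]
foot [ 715.4111 -300.1248    6.    ]
foot [ 591.1864 -294.9464    6.    ]
foot [ 590.7168 -204.9191    6.    ]
heavy head [ 597.9814 -248.3945  145.    ]
heavy tri (array([ 595.9965, -246.0854,  154.6977]), np.float64(1.648530610965592))
lamp [579.8046   5.7633 330.    ]
```

```bash
python3 - <<'E'
from h import *
plan([434,126,245],Rzy([0,0,-1],[-.746,.666,0]),12)
E
```

```text
12 x [-0.0172 -0.0385 -0.0002] [-0.0001 -0.0001 -0.0926] at [139.8383 505.8042 241.7862]
```

```bash
R='[-0.0172,-0.0385,0,0,0,-0.0926,0.0854]'; python3 -m jog '[[-0.0172,-0.0385,0,0,0,-0.0926,0.0854],[-0.0172,-0.0385,0,0,0,-0.0926,0.0854],[-0.0172,-0.0385,0,0,0,-0.0926,0.0854],[-0.0172,-0.0385,0,0,0,-0.0926,0.0854]]' 40; python3 -m jog '[[-0.0172,-0.0385,0,0,0,-0.0926,0.0854],[-0.0172,-0.0385,0,0,0,-0.0926,0.0854],[-0.0172,-0.0385,0,0,0,-0.0926,0.0854],[-0.0172,-0.0385,0,0,0,-0.0926,0.0854]]'; python3 -m jog '[[-0.0172,-0.0385,0,0,0,-0.0926,0.0854],[-0.0172,-0.0385,0,0,0,-0.0926,0.0854],[-0.0172,-0.0385,0,0,0,-0.0926,0.0854],[-0.0172,-0.0385,0,0,0,-0.0926,0.0854],[0,0,0,0,0,0,0.0854]]'; python3 - <<'E'
from h import *
T=pose();print(T)
im=eyes.capture('wrist');cv2.imwrite('pics/w1.png',im[:,:,::-1]);np.save('T1.npy',T)
print(proj('wrist',[434,126,167],T))
E
```

```text
time_s: 0.5
eef_pos: [187.5, 343.6, 242.0]
ee_rot: [-0.0, -0.053, 0.999, -0.0]
force: [1.5, 0.3, 0.9]
grip_width: 0.997
grip_force: 0.0
time_s: 0.9
eef_pos: [291.1, 211.1, 242.4]
ee_rot: [0.0, -0.235, 0.972, 0.0]
force: [0.4, 1.0, 0.9]
grip_width: 0.998
grip_force: 0.0
time_s: 1.4
eef_pos: [437.4, 124.2, 241.4]
ee_rot: [-0.0, -0.408, 0.913, -0.0]
force: [-0.0, 1.0, 0.6]
grip_width: 0.998
grip_force: 0.0
[[ -0.6671  -0.7449  -0.0006 437.3647]
 [ -0.7449   0.6671  -0.0004 124.1808]
 [  0.0007   0.0001  -1.     241.4081]
 [  0.       0.       0.       1.    ]]
[287.6228 223.4671]
```

View pics/w1.png

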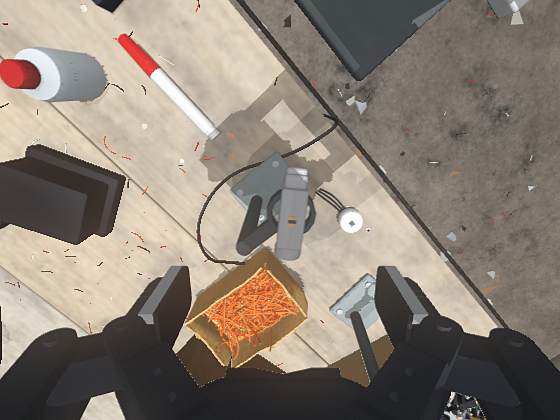

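The wrist view shows the light head from (298,172) to (288,258), with its handle spot at (292,221). It sits over the wide ring, whose centre is near (293,212).

```bash
python3 - <<'E'
from h import *
T=np.load('T1.npy')
p=onz('wrist',292,221,167,T);a=onz('wrist',297,180,167,T);b=onz('wrist',289.5,252,167,T)
print(p,a,b,np.linalg.norm(a-b)); print('ring',onz('wrist',293,212,145,T))
ax=(a-b)/np.linalg.norm(a-b);print(ax)
im=cv2.imread('pics/w1.png');cv2.imwrite('pics/w1c.png',cv2.resize(im[150:280,220:350],(590,590),interpolation=cv2.INTER_CUBIC))
y=np.array([-ax[1],ax[0],0]); y*=np.sign(y@T[:3,1])
plan([p[0],p[1],200],Rzy([0,0,-1],y),3)
E
```

```text
[430.551  126.6496 167.    ] [409.001  107.1413 167.    ] [447.4167 143.1382 167.    ] 52.64546627620505
ring [430.2443 128.3899 145.    ]
[-0.7297 -0.6838  0.    ]
3 x [0.0008 0.0015 0.0138] [ 0.0004 -0.0004  0.0288] at [435.4541 125.2993 241.449 ]
```

View pics/w1c.png

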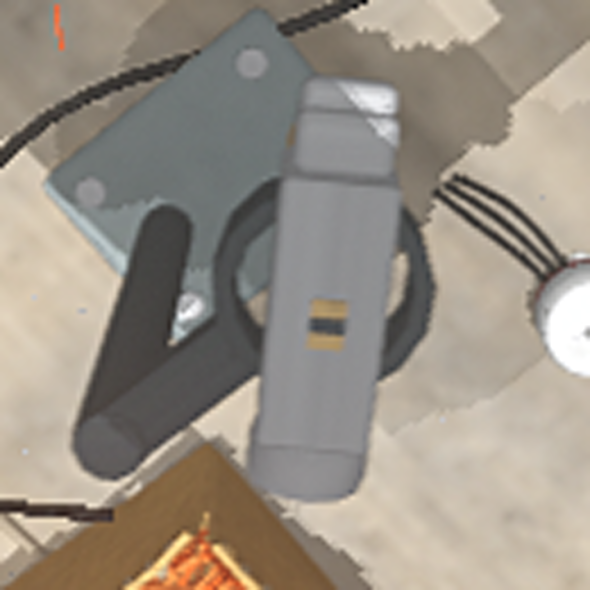

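```bash
python3 -m jog '[[0.0008,0.0015,0.0138,0,0,0.0288,0.05],[0.0008,0.0015,0.0138,0,0,0.0288,0.05],[0.0008,0.0015,0.0138,0,0,0.0288,0.05],[0,0,0.015,0,0,0,0.05],[0,0,0,0,0,0,0.05]]'; python3 - <<'E'
from h import *
T=pose();print(T)
plan([430.5,126.8,159],None,3)
E
```

```text
time_s: 1.95
eef_pos: [427.8, 128.1, 184.5]
ee_rot: [-0.002, -0.369, 0.93, 0.001]
force: [-0.3, 0.7, 0.1]
grip_width: 0.584
grip_force: 0.0
[[ -0.7281  -0.6855  -0.0037 427.8173]
 [ -0.6855   0.7281   0.     128.146 ]
 [  0.0027   0.0025  -1.     184.5462]
 [  0.       0.       0.       1.    ]]
3 x [-0.0004 -0.001   0.0085] [-0. -0.  0.] at [427.8173 128.146  184.5462]
```

```bash
python3 -m jog '[[-0.0005,-0.0010,0.0085,0,0,0,0.05],[-0.0005,-0.0010,0.0085,0,0,0,0.05],[-0.0005,-0.0010,0.0085,0,0,0,0.04],[0,0,0,0,0,0,0.03],[0,0,0,0,0,0,0.02]]'; python3 -m jog '[[0,0,0,0,0,0,0.0],[0,0,0,0,0,0,0.0],[0,0,0,0,0,0,0.0],[0,0,0,0,0,0,0.0]]' 60;python3 - <<'E'
from h import *
print(pose())
E
```

```text
time_s: 2.45
eef_pos: [432.7, 126.4, 160.4]
ee_rot: [-0.0, -0.369, 0.93, 0.0]
force: [-0.2, 0.5, 1.4]
grip_width: 0.238
grip_force: 0.0
time_s: 2.85
eef_pos: [432.9, 126.5, 160.7]
ee_rot: [0.0, -0.369, 0.93, -0.0]
force: [-0.4, 0.2, 2.2]
grip_width: 0.195
grip_force: 60.9
[[ -0.7282  -0.6853   0.0007 432.8515]
 [ -0.6853   0.7282   0.     126.4805]
 [ -0.0005  -0.0005  -1.     160.6853]
 [  0.       0.       0.       1.    ]]
```

```bash
python3 -m jog '[[0,0,-0.02,0,0,0,0.0],[0,0,-0.03,0,0,0,0.0],[0,0,-0.03,0,0,0,0],[0,0,-0.03,0,0,0,0],[0,0,-0.02,0,0,0,0]]';python3 - <<'E'
from h import *
s=sense();print(s['force'],s['grip_width'],s['grip_force'])
T=pose()
# to a spot 90 mm short of the narrow ring, seen by the camera
c=np.array([451.3,325.8,0])
plan([c[0],c[1]-50,295],Rzy([0,0,-1],[-.6853,.728,0]),4)
for q in ([451,326,145],):
  for y in (276,300,326):
    G=T.copy();G[:3,3]=[451,y,295];print(y,proj('wrist',q,G))
E
```

```text
time_s: 3.35
eef_pos: [432.8, 126.5, 292.2]
ee_rot: [0.001, -0.369, 0.93, -0.0]
force: [1.7, 1.0, -1.9]
grip_width: 0.191
grip_force: 60.6
[ 1.6519  1.0023 -1.8867] 0.19075035671513085 60.56755185127258
4 x [-0.029   0.024  -0.0007] [-0.0003  0.0003 -0.    ] at [432.7675 126.5194 292.248 ]
276 [321.0397 228.9102]
300 [302.9428 212.531 ]
326 [282.626  194.1425]
```

```bash
python3 -m jog '[[-0.029,0.024,0,0,0,0,0],[-0.029,0.024,0,0,0,0,0],[-0.029,0.024,0,0,0,0,0],[-0.029,0.024,0,0,0,0,0],[0,0,0,0,0,0,0]]';python3 -m jog '[[0,0,0,0,0,0,0],[0,0,0,0,0,0,0]]';python3 - <<'E'
from h import *
T=pose();print(T);np.save('T2.npy',T)
im=eyes.capture('wrist')[:,:,::-1];cv2.imwrite('pics/w2.png',im)
print(proj('wrist',[451.3,325.8,145],T))
E
```

```text
time_s: 3.85
eef_pos: [450.9, 279.0, 289.5]
ee_rot: [-0.001, -0.37, 0.929, 0.001]
force: [-0.5, -0.6, -1.2]
grip_width: 0.193
grip_force: 60.7
time_s: 4.05
eef_pos: [451.3, 275.1, 290.3]
ee_rot: [-0.0, -0.368, 0.93, -0.0]
force: [0.1, -0.1, -1.5]
grip_width: 0.192
grip_force: 60.7
[[ -0.7288  -0.6848  -0.0004 451.3243]
 [ -0.6848   0.7288  -0.0004 275.1324]
 [  0.0005  -0.      -1.     290.2679]
 [  0.       0.       0.       1.    ]]
[321.9839 231.5227]
```

View pics/w2.png

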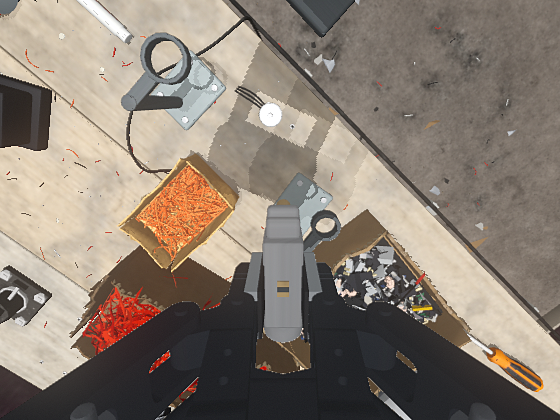

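The wrist view shows the held hammer's handle spot at (282.5,288), the narrow ring near (322,229) and the empty wide ring near (166,60).

```bash
python3 - <<'E'
from h import *
T=np.load('T2.npy');im=cv2.imread('pics/w2.png');g=cv2.cvtColor(im,cv2.COLOR_BGR2GRAY)
def circ(u,v,r0,r1):
    w=45;c=cv2.resize(g[v-w:v+w,u-w:u+w],None,fx=4,fy=4,interpolation=cv2.INTER_CUBIC)
    h=cv2.HoughCircles(cv2.GaussianBlur(c,(7,7),0),cv2.HOUGH_GRADIENT_ALT,1.5,8,param1=120,param2=.6,minRadius=r0*4,maxRadius=r1*4)
    return None if h is None else [(x/4+u-w-.4,y/4+v-w-.4,r/4) for x,y,r in h.reshape(-1,3)[:4]]
for n,h in (('narrow',circ(322,229,8,22)),('wide',circ(166,60,13,32))):
    for x,y,r in h or []: print(n,x,y,r,onz('wrist',x,y,145,T))
z=T[2,3]+6.3
p=onz('wrist',282.5,288,z,T);print('axis in tool',T[:3,:3].T@(p-T[:3,3]))
E
```

```text
narrow 326.1 227.1 10.751443 [445.5566 325.4251 145.    ]
narrow 323.475 226.725 12.731118 [446.9653 323.378  145.    ]
narrow 295.35 229.35 14.201958 [466.7632 306.1428 145.    ]
narrow 324.975 221.85 9.881733 [442.6143 320.9313 145.    ]
wide 167.85 59.225 18.047775 [431.3181 131.8365 145.    ]
wide 163.725 59.225 19.590158 [433.5548 129.4566 145.    ]
wide 163.725 59.225 27.001307 [433.5548 129.4566 145.    ]
wide 163.725 59.225 23.473118 [433.5548 129.4566 145.    ]
axis in tool [ 1.1316  0.0394 -6.2994]
```

```bash
python3 - <<'E'
from h import *
T=np.load('T2.npy');im=cv2.imread('pics/w2.png');g=cv2.cvtColor(im,cv2.COLOR_BGR2GRAY)
tiles=[]
for n,(u,v,w) in {'narrow':(322,229,25),'wide':(166,60,35)}.items():
    c=cv2.resize(g[v-w:v+w,u-w:u+w],(400,400),interpolation=cv2.INTER_CUBIC);k=400/(2*w)
    vis=cv2.cvtColor(c,cv2.COLOR_GRAY2BGR)
    for th in (75,85,95):
        m=(c<th).astype(np.uint8);cs,hi=cv2.findContours(m,cv2.RETR_CCOMP,cv2.CHAIN_APPROX_NONE)
        for i,q in enumerate(cs):
            A=cv2.contourArea(q)
            if hi[0][i][3]>=0 and A>4000:
                (x,y),ax,an=cv2.fitEllipse(q);cv2.ellipse(vis,((x,y),ax,an),(0,0,255),1)
                x,y=x/k+u-w,y/k+v-w;print(n,th,round(x,1),round(y,1),np.array(ax)/k,onz('wrist',x,y,145,T))
    for i in range(0,400,40): cv2.putText(vis,str(int(u-w+i/k)),(i,10),0,.35,(0,255,0),1);cv2.putText(vis,str(int(v-w+i/k)),(0,i+4),0,.35,(0,255,0),1)
    tiles.append(vis)
cv2.imwrite('pics/rings.png',np.hstack(tiles))
E
```

```text
(no output)
```

View pics/rings.png

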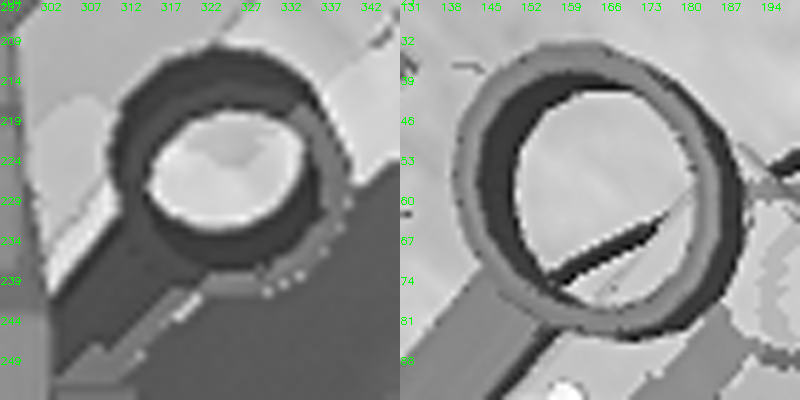

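Upper face of the narrow ring is centred near (326,227), and the wide ring's near (163.8,57.7). The narrow ring is partly in shadow, so I'll look once more from straight above it.

```bash
python3 - <<'E'
from h import *
T=np.load('T2.npy')
print(onz('wrist',326,227.2,145,T),onz('wrist',163.8,57.7,145,T))
plan([505,380,290],None,3)
E
python3 -m jog '[[-0.037,0.013,0,0,0,0,0],[-0.037,0.013,0,0,0,0,0],[-0.037,0.013,0,0,0,0,0],[0,0,0,0,0,0,0],[0,0,0,0,0,0,0]]'; python3 -m jog '[[0,0,0,0,0,0,0],[0,0,0,0,0,0,0]]'; python3 - <<'E'
from h import *
T=pose();print(T);np.save('T3.npy',T)
im=eyes.capture('wrist')[:,:,::-1];cv2.imwrite('pics/w3.png',im)
c=proj('wrist',[447,325.5,145],T);print(c);u,v=int(c[0])-25,int(c[1])-25
v=max(v,0);a=cv2.resize(im[v:v+50,u:u+50],(550,550),interpolation=cv2.INTER_CUBIC);print(u,v)
cv2.imwrite('pics/w3c.png',a)
E
```

```text
[445.6903 325.4288 145.    ] [432.6228 128.8361 145.    ]
3 x [-0.037   0.0133  0.0001] [-0. -0.  0.] at [451.4104 274.9861 290.4228]
time_s: 4.6
eef_pos: [505.7, 379.7, 289.8]
ee_rot: [-0.001, -0.368, 0.93, -0.0]
force: [0.7, -0.7, -2.4]
grip_width: 0.195
grip_force: 60.6
time_s: 4.8
eef_pos: [505.4, 379.3, 291.2]
ee_rot: [0.0, -0.368, 0.93, -0.0]
force: [-0.0, -0.9, -2.1]
grip_width: 0.201
grip_force: 60.6
[[ -0.7291  -0.6844   0.0008 505.4209]
 [ -0.6844   0.7291   0.0003 379.2924]
 [ -0.0008  -0.0004  -1.     291.2442]
 [  0.       0.       0.       1.    ]]
[283.4175 103.1058]
258 78
```

View pics/w3c.png

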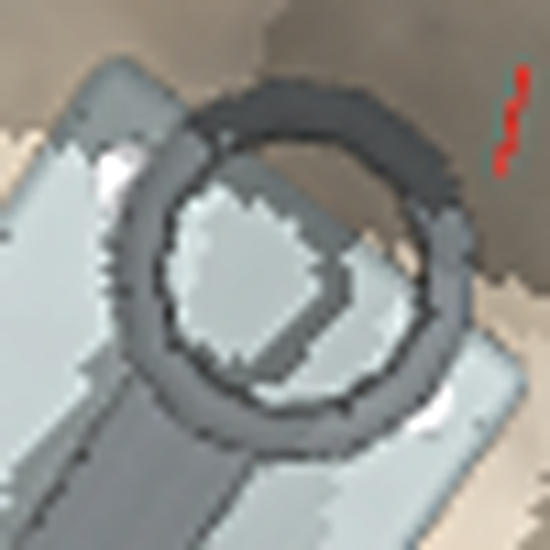

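The narrow ring from above is a clean circle centred at about (284.8,102.5), with an outside of 32.4 px, which is about 29 mm.

```bash
python3 - <<'E'
from h import *
T=np.load('T3.npy')
c=onz('wrist',284.8,102.5,145,T);print(c)
q=c-1.2*T[:3,0]; q[2]=282;print(q)
plan(q,Rzy([0,0,-1],T[:3,1]),3)
E
```

```text
[445.871  326.0061 145.    ]
[446.7459 326.8275 282.    ]
3 x [0.0263 0.0006 0.0031] [-0.0001  0.0003  0.0001] at [505.4099 379.4688 291.2051]
```

```bash
python3 -m jog '[[0.0263,0.0006,0.003,0,0,0,0],[0.0263,0.0006,0.003,0,0,0,0],[0.0263,0.0006,0.003,0,0,0,0],[0,0,0,0,0,0,0],[0,0,0,0,0,0,0]]'; python3 -m jog '[[0,0,0,0,0,0,0],[0,0,0,0,0,0,0]]'; python3 - <<'E'
from h import *
plan([446.8,326.8,250],None,3)
s=sense();print(s['force'])
E
```

```text
time_s: 5.35
eef_pos: [446.9, 327.3, 282.3]
ee_rot: [0.001, -0.368, 0.93, 0.0]
force: [0.1, -0.1, -1.3]
grip_width: 0.192
grip_force: 60.6
time_s: 5.55
eef_pos: [447.3, 327.9, 281.4]
ee_rot: [0.0, -0.369, 0.93, 0.0]
force: [-0.2, 0.3, -1.6]
grip_width: 0.196
grip_force: 60.6
3 x [ 0.0004 -0.0001  0.0105] [-0. -0.  0.] at [447.2783 327.8663 281.3517]
[-0.2415  0.262  -1.5624]
```

```bash
python3 -m jog '[[0.0004,0,0.0105,0,0,0,0],[0.0004,0,0.0105,0,0,0,0],[0.0004,0,0.0105,0,0,0,0],[0,0,0,0,0,0,0],[0,0,0,0,0,0,0]]'; python3 -m jog '[[0,0,0.015,0,0,0,0],[0,0,0.015,0,0,0,0],[0,0,0,0,0,0,0]]'
```

```text
time_s: 6.05
eef_pos: [445.9, 326.8, 249.7]
ee_rot: [-0.0, -0.369, 0.93, -0.0]
force: [0.4, -0.6, -0.5]
grip_width: 0.192
grip_force: 60.6
time_s: 6.35
eef_pos: [445.4, 326.5, 218.6]
ee_rot: [-0.001, -0.369, 0.93, -0.0]
force: [0.1, 0.1, -1.6]
grip_width: 0.194
grip_force: 60.6
```

```bash
python3 -m jog '[[0,0,0.015,0,0,0,0],[0,0,0.015,0,0,0,0],[0,0,0.015,0,0,0,0],[0,0,0.009,0,0,0,0],[0,0,0,0,0,0,0]]'; python3 -m jog '[[0,0,0.0015,0,0,0,0],[0,0,0.001,0,0,0,0],[0,0,0.0,0,0,0,0]]'
```

```text
time_s: 6.85
eef_pos: [445.8, 326.7, 165.6]
ee_rot: [-0.0, -0.369, 0.93, -0.0]
force: [0.0, -0.2, -2.4]
grip_width: 0.197
grip_force: 60.6
time_s: 7.15
eef_pos: [446.1, 326.9, 163.9]
ee_rot: [0.0, -0.369, 0.93, 0.0]
force: [0.9, -0.0, -1.5]
grip_width: 0.193
grip_force: 60.6
```

```bash
python3 -m jog '[[0,0,0.0015,0,0,0,0],[0,0,0.001,0,0,0,0],[0,0,0.0,0,0,0,0]]'; python3 -m jog '[[0,0,0,0,0,0,0.022],[0,0,0,0,0,0,0.026],[0,0,0,0,0,0,0.034],[0,0,0,0,0,0,0.045],[0,0,0,0,0,0,0.05]]'; python3 -m jog '[[0,0,-0.02,0,0,0,0.06],[0,0,-0.03,0,0,0,0.06],[0,0,-0.04,0,0,0,0.06],[0,0,-0.02,0,0,0,0.06],[0,0,0,0,0,0,0.06]]';python3 - <<'E'
from h import *
T=pose();print(T)
im=eyes.capture('wrist')[:,:,::-1];cv2.imwrite('pics/w4.png',im)
a=cv2.resize(im[100:350,160:410],(550,550),interpolation=cv2.INTER_CUBIC);cv2.imwrite('pics/w4c.png',a)
print(proj('wrist',[446,326,167],T),proj('wrist',[446,326,145],T))
E
```

```text
time_s: 7.45
eef_pos: [445.9, 326.8, 160.8]
ee_rot: [-0.0, -0.369, 0.93, -0.0]
force: [-0.3, 0.4, -0.8]
grip_width: 0.197
grip_force: 60.6
time_s: 7.95
eef_pos: [445.9, 326.8, 161.0]
ee_rot: [0.0, -0.369, 0.93, -0.0]
force: [0.5, -0.2, 1.0]
grip_width: 0.588
grip_force: 0.0
time_s: 8.45
eef_pos: [446.7, 327.2, 273.9]
ee_rot: [0.003, -0.369, 0.93, 0.0]
force: [-0.2, 0.2, -0.5]
grip_width: 0.706
grip_force: 0.0
[[ -0.7282  -0.6853   0.0053 446.725 ]
 [ -0.6853   0.7283   0.0024 327.1809]
 [ -0.0055  -0.0019  -1.     273.915 ]
 [  0.       0.       0.       1.    ]]
[282.2291 207.1703] [282.2963 198.8954]
```

View pics/w4c.png

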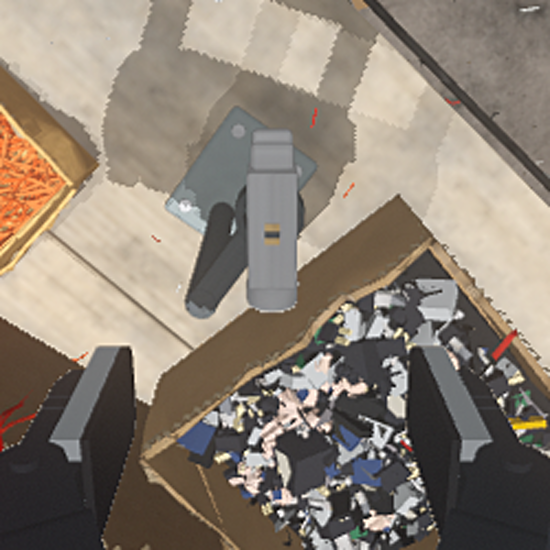

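The light hammer hangs in the narrow ring; its handle spot at (284,207) matches the prediction. Next is the heavy hammer, going round the robot side of the lamp.

```bash
cat >>h.py <<'E'
sy=np.array([.9992,-.04,0]);C=np.array([616,-251,125.]);c35,s35=np.cos(np.radians(35)),np.sin(np.radians(35))
a35=np.r_[0,0,c35]-s35*sy
RS=Rzy(-a35,sy)
def Rdown(deg): return Rzy([0,0,-1],[np.cos(np.radians(deg)),np.sin(np.radians(deg)),0])
E
python3 - <<'E'
from h import *
plan([350,150,320],Rdown(90),6)
E
```

```text
6 x [ 0.0277 -0.0203 -0.0081] [0.     0.0004 0.1258] at [446.1443 326.8951 271.6644]
```

```bash
python3 -m jog '[[0.0277,-0.0203,-0.0081,0,0,0.1258,0.085],[0.0277,-0.0203,-0.0081,0,0,0.1258,0.085],[0.0277,-0.0203,-0.0081,0,0,0.1258,0.085]]' && python3 -m jog '[[0.0277,-0.0203,-0.0081,0,0,0.1258,0.085],[0.0277,-0.0203,-0.0081,0,0,0.1258,0.085],[0.0277,-0.0203,-0.0081,0,0,0.1258,0.085],[0,0,0,0,0,0,0.085]]'; python3 - <<'E'
from h import *
plan([350,-150,320],Rdown(30),8)
E
```

```text
time_s: 8.8
eef_pos: [414.0, 227.9, 293.6]
ee_rot: [-0.002, -0.185, 0.983, -0.0]
force: [0.6, -0.8, 0.8]
grip_width: 0.996
grip_force: 0.0
time_s: 9.2
eef_pos: [348.1, 148.5, 319.5]
ee_rot: [0.0, 0.002, 1.0, -0.0]
force: [1.0, 0.6, -0.0]
grip_width: 0.995
grip_force: 0.0
8 x [-0.0176 -0.0348 -0.0001] [-0.      0.      0.1303] at [348.0609 148.4748 319.4501]
```

```bash
python3 -m jog '[[-0.0176,-0.0348,0,0,0,0.13,0.085],[-0.0176,-0.0348,0,0,0,0.13,0.085],[-0.0176,-0.0348,0,0,0,0.13,0.085],[-0.0176,-0.0348,0,0,0,0.13,0.085]]' && python3 -m jog '[[-0.0176,-0.0348,0,0,0,0.13,0.085],[-0.0176,-0.0348,0,0,0,0.13,0.085],[-0.0176,-0.0348,0,0,0,0.13,0.085],[-0.0176,-0.0348,0,0,0,0.13,0.085],[0,0,0,0,0,0,0.085]]'; python3 - <<'E'
from h import *
plan(C+110*a35,RS,8)
E
```

```text
time_s: 9.6
eef_pos: [391.9, -0.0, 318.1]
ee_rot: [-0.001, 0.259, 0.966, 0.0]
force: [0.4, 0.1, 0.7]
grip_width: 0.995
grip_force: 0.0
time_s: 10.1
eef_pos: [352.8, -151.3, 318.0]
ee_rot: [-0.001, 0.5, 0.866, -0.0]
force: [0.7, 0.2, -0.3]
grip_width: 0.994
grip_force: 0.0
8 x [-0.0181  0.017   0.0187] [-0.0746 -0.0217  0.0682] at [ 352.7768 -151.3184  317.982 ]
```

```bash
python3 -m jog '[[-0.0181,0.017,0.0187,-0.0746,-0.0217,0.0682,0.085],[-0.0181,0.017,0.0187,-0.0746,-0.0217,0.0682,0.085],[-0.0181,0.017,0.0187,-0.0746,-0.0217,0.0682,0.085],[-0.0181,0.017,0.0187,-0.0746,-0.0217,0.0682,0.085]]' && python3 -m jog '[[-0.0181,0.017,0.0187,-0.0746,-0.0217,0.0682,0.085],[-0.0181,0.017,0.0187,-0.0746,-0.0217,0.0682,0.085],[-0.0181,0.017,0.0187,-0.0746,-0.0217,0.0682,0.085],[-0.0181,0.017,0.0187,-0.0746,-0.0217,0.0682,0.085],[0,0,0,0,0,0,0.085]]';python3 -m jog '[[0,0,0,0,0,0,0.085],[0,0,0,0,0,0,0.085]]'; python3 - <<'E'
from h import *
T=pose();print(T);print(RS,C+110*a35);np.save('T5.npy',T)
im=eyes.capture('wrist')[:,:,::-1];cv2.imwrite('pics/w5.png',im)
print(proj('wrist',C+26*a35,T))
a=cv2.resize(im[80:340,150:410],(600,600),interpolation=cv2.INTER_CUBIC);cv2.imwrite('pics/w5c.png',a)
E
```

```text
time_s: 10.5
eef_pos: [454.4, -184.1, 253.0]
ee_rot: [0.111, 0.604, 0.782, 0.108]
force: [0.5, -0.4, 0.5]
grip_width: 0.994
grip_force: 0.0
time_s: 11.0
eef_pos: [555.5, -244.3, 213.6]
ee_rot: [0.215, 0.686, 0.663, 0.21]
force: [-0.3, 0.8, -1.1]
grip_width: 0.995
grip_force: 0.0
time_s: 11.2
eef_pos: [554.8, -243.8, 217.2]
ee_rot: [0.217, 0.684, 0.664, 0.21]
force: [0.1, 0.7, 0.6]
grip_width: 0.996
grip_force: 0.0
[[   0.0308    0.8177    0.5748  554.8017]
 [   0.9995   -0.0246   -0.0185 -243.7691]
 [  -0.001     0.5751   -0.8181  217.1718]
 [   0.        0.        0.        1.    ]]
[[ 0.04    0.8185  0.5731]
 [ 0.9992 -0.0328 -0.0229]
 [-0.      0.5736 -0.8192]] [ 552.9571 -248.4763  215.1067]
[280.0293 222.4668]
```

View pics/w5c.png

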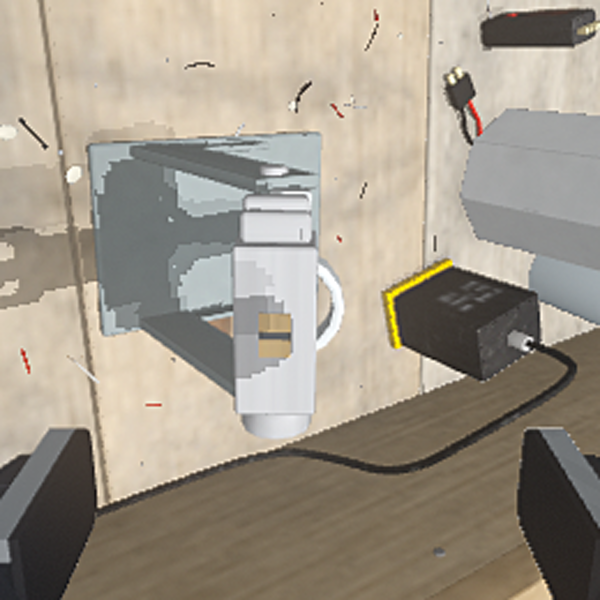

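The wrist view shows the heavy head aligned with the fingers. Its handle spot is at (269.6,225.2), the head is 35.5 px wide, and the collar shows to its right.

```bash
python3 - <<'E'
from h import *
T=np.load('T5.npy');o,d=ray('wrist',269.6,225.2,T)
n=a35
k=((C+26*a35-o)@n)/(d@n);p=o+d*k;print('plane depth',k,'p',p,'vs',C+26*a35)
tp=tri((o,d),ray('top',370.2,209)); print('tri top',tp)
for q in (p,o+d*236):print('in tool',T[:3,:3].T@(q-T[:3,3]),q)
# foot near edge / far edges in wrist view
for u,v in ((89,143),(320,131),(104,336)):print('foot',onz('wrist',150+u/2.308,80+v/2.308,6,T))
E
```

```text
plane depth 233.04793325857128 p [ 594.8129 -252.3345  141.954 ] vs [ 601.0989 -250.4035  146.298 ]
tri top (array([ 594.5657, -250.4532,  143.3563]), np.float64(2.6845067185204634))
in tool [ -7.2579 -10.3247  84.6918] [ 594.8129 -252.3345  141.954 ]
in tool [ -8.3447 -10.4463  87.4424] [ 596.2609 -253.4687  139.6348]
foot [ 588.4876 -205.213     6.    ]
foot [ 712.0506 -211.3088    6.    ]
foot [ 584.6385 -294.5708    6.    ]
```

```bash
python3 -m jog '[[-0.0032,-0.0051,0.015,0,0,0,0.06],[-0.0031,-0.0051,0.015,0,0,0,0.06],[0,0,0.02,0,0,0,0.06],[0,0,0.02,0,0,0,0.06],[0,0,0,0,0,0,0.06]]'; python3 -m jog '[[0,0,0.012,0,0,0,0.06],[0,0,0.006,0,0,0,0.06],[0,0,0,0,0,0,0.06],[0,0,0,0,0,0,0.06]]'; python3 - <<'E'
from h import *
T0=np.load('T5.npy');T=pose();print(T0[:3,:3].T@(T[:3,3]-T0[:3,3]))
E
```

```text
time_s: 11.75
eef_pos: [586.5, -251.0, 152.6]
ee_rot: [0.216, 0.685, 0.664, 0.21]
force: [0.2, 0.1, 0.7]
grip_width: 0.704
grip_force: 0.0
time_s: 12.15
eef_pos: [596.9, -252.4, 139.8]
ee_rot: [0.217, 0.685, 0.663, 0.21]
force: [0.1, -0.1, 0.1]
grip_width: 0.701
grip_force: 0.0
[-7.2941 -9.8592 87.6284]
```

```bash
python3 -m jog '[[0.0008,0,0.003,0,0,0,0.06],[0,0,0.003,0,0,0,0.045],[0,0,0,0,0,0,0.035],[0,0,0,0,0,0,0.03],[0,0,0,0,0,0,0.02]]' 80; python3 -m jog '[[0,0,0,0,0,0,0],[0,0,0,0,0,0,0],[0,0,0,0,0,0,0],[0,0,0,0,0,0,0]]'; python3 - <<'E'
from h import *
T0=np.load('T5.npy');T=pose();print(T0[:3,:3].T@(T[:3,3]-T0[:3,3]));np.save('Tg.npy',T);s=sense();print(s['force'],s['wrist_torque'])
E
```

```text
time_s: 12.65
eef_pos: [600.3, -251.7, 134.8]
ee_rot: [0.217, 0.685, 0.663, 0.21]
force: [-1.6, 1.0, 1.8]
grip_width: 0.288
grip_force: 78.4
time_s: 13.05
eef_pos: [600.3, -251.7, 134.8]
ee_rot: [0.217, 0.685, 0.663, 0.21]
force: [-5.3, 0.8, 5.3]
grip_width: 0.286
grip_force: 78.8
[-6.4542 -9.9785 93.6441]
[-5.2794  0.8221  5.2802] [0.1292 0.6499 0.1491]
```

```bash
python3 -m jog '[[0,0,-0.008,0,0,0,0],[0,0,-0.012,0,0,0,0],[0,0,-0.015,0,0,0,0],[0,0,-0.015,0,0,0,0]]'; python3 -m jog '[[0,0,-0.02,0,0,0,0],[0,0,-0.025,0,0,0,0],[0,0,-0.025,0,0,0,0],[0,0,-0.025,0,0,0,0]]' ; python3 - <<'E'
from h import *
s=sense();print(s['force'],s['joints'])
plan([420,-190,340],Rdown(0),6)
E
```

```text
time_s: 13.45
eef_pos: [571.4, -250.6, 175.7]
ee_rot: [0.217, 0.685, 0.663, 0.21]
force: [3.7, -0.1, -2.2]
grip_width: 0.287
grip_force: 79.7
time_s: 13.85
eef_pos: [515.9, -248.5, 253.2]
ee_rot: [0.216, 0.685, 0.663, 0.21]
force: [0.3, 0.8, -3.1]
grip_width: 0.29
grip_force: 80.1
[ 0.3282  0.805  -3.1403] [-0.8386  0.1743  1.7672  0.5902  0.8403 -1.1266]
6 x [ 0.0094 -0.0102 -0.0195] [ 0.102   0.0017 -0.0052] at [ 515.8869 -248.4609  253.2101]
```

```bash
python3 -m jog '[[0.0094,-0.0102,-0.0195,0.102,0.0017,-0.0052,0],[0.0094,-0.0102,-0.0195,0.102,0.0017,-0.0052,0],[0.0094,-0.0102,-0.0195,0.102,0.0017,-0.0052,0]]'; python3 -m jog '[[0.0094,-0.0102,-0.0195,0.102,0.0017,-0.0052,0],[0.0094,-0.0102,-0.0195,0.102,0.0017,-0.0052,0],[0.0094,-0.0102,-0.0195,0.102,0.0017,-0.0052,0],[0,0,0,0,0,0,0]]' ; python3 - <<'E'
from h import *
print(pose())
plan([360,-20,315],Rdown(0),5)
E
```

```text
time_s: 14.15
eef_pos: [460.9, -218.7, 289.1]
ee_rot: [0.108, 0.705, 0.693, 0.104]
force: [0.8, -0.0, -4.1]
grip_width: 0.286
grip_force: 80.0
time_s: 14.55
eef_pos: [421.8, -189.8, 341.3]
ee_rot: [0.002, 0.707, 0.707, 0.0]
force: [0.8, 0.0, -4.1]
grip_width: 0.285
grip_force: 80.2
[[  -0.001     1.        0.003   421.7719]
 [   1.        0.001    -0.0024 -189.8388]
 [  -0.0024    0.003    -1.      341.2802]
 [   0.        0.        0.        1.    ]]
5 x [ 0.034  -0.0123  0.0052] [0.0006 0.0005 0.0002] at [ 421.7719 -189.8388  341.2802]
```

```bash
python3 -m jog '[[0.034,-0.0123,0.0052,0,0,0,0],[0.034,-0.0123,0.0052,0,0,0,0],[0.034,-0.0123,0.0052,0,0,0,0],[0.034,-0.0123,0.0052,0,0,0,0],[0.034,-0.0123,0.0052,0,0,0,0]]'; python3 -m jog '[[0.034,0.004,0.004,0,0,0,0],[0.034,0.004,0.004,0,0,0,0],[0.02,0.004,0.004,0,0,0,0],[0,0,0,0,0,0,0],[0,0,0,0,0,0,0]]' ; python3 - <<'E'
from h import *
T=pose();print(T);np.save('T6.npy',T)
im=eyes.capture('wrist')[:,:,::-1];cv2.imwrite('pics/w6.png',im)
# handle's wooden end in the head's top: orange-brown mask near where it must be
e=proj('wrist',T[:3,3]+T[:3,:3]@[0,0,-12.5],T);print('expected spot',e)
x,y=e.astype(int);w=im[y-25:y+25,x-25:x+25];hsv=cv2.cvtColor(w,cv2.COLOR_BGR2HSV)
m=cv2.inRange(hsv,(8,90,60),(28,255,255));M=cv2.moments(m,True);print(M['m00'])
if M['m00']:
    u,v=M['m10']/M['m00']+x-25,M['m01']/M['m00']+y-25;p=onz('wrist',u,v,T[2,3]+12.5,T);print(u,v,'axis in tool',T[:3,:3].T@(p-T[:3,3]))
plan([432.3,128.8,300],Rdown(0),3)
E
```

```text
time_s: 15.05
eef_pos: [359.1, -19.1, 311.9]
ee_rot: [0.001, 0.708, 0.707, 0.001]
force: [0.6, 0.1, -2.8]
grip_width: 0.289
grip_force: 80.2
time_s: 15.55
eef_pos: [371.7, 67.7, 300.5]
ee_rot: [0.0, 0.707, 0.707, 0.001]
force: [0.1, -0.6, -3.3]
grip_width: 0.289
grip_force: 80.2
[[ -0.0001   1.       0.0014 371.7228]
 [  1.       0.0001   0.0004  67.6786]
 [  0.0004   0.0014  -1.     300.5451]
 [  0.       0.       0.       1.    ]]
expected spot [285.359  293.2226]
527.0
282.5123339658444 290.27893738140415 axis in tool [  1.4581  -1.2246 -12.5012]
3 x [0.0205 0.0201 0.0003] [ 0.0005 -0.     -0.0003] at [371.8116  67.2696 300.8249]
```

```bash
python3 -m jog '[[0.0203,0.0202,0.001,0,0,0,0],[0.0203,0.0202,0.002,0,0,0,0],[0.0203,0.0202,0.003,0,0,0,0],[0,0,0,0,0,0,0],[0,0,0,0,0,0,0]]';python3 -m jog '[[0,0,0,0,0,0,0],[0,0,0,0,0,0,0]]' ; python3 - <<'E'
from h import *
plan([432.5,128.1,255],Rdown(0),3)
E
```

```text
time_s: 16.1
eef_pos: [432.6, 127.9, 295.0]
ee_rot: [0.0, 0.708, 0.707, 0.0]
force: [-1.5, -0.4, -4.0]
grip_width: 0.287
grip_force: 80.3
time_s: 16.3
eef_pos: [432.3, 127.9, 295.8]
ee_rot: [0.001, 0.708, 0.707, 0.001]
force: [-0.1, 0.6, -4.3]
grip_width: 0.287
grip_force: 80.3
3 x [0.0001 0.     0.0136] [ 0.0007  0.0001 -0.0006] at [432.2994 127.8691 295.794 ]
```

```bash
python3 -m jog '[[0,0,0.01,0,0,0,0],[0,0,0.008,0,0,0,0],[0,0,0.006,0,0,0,0],[0,0,0,0,0,0,0]]';python3 -m jog '[[0,0,0.008,0,0,0,0],[0,0,0.008,0,0,0,0],[0,0,0,0,0,0,0]]'
```

```text
time_s: 16.7
eef_pos: [432.1, 128.5, 270.4]
ee_rot: [-0.0, 0.707, 0.707, -0.0]
force: [0.2, -0.1, -4.2]
grip_width: 0.292
grip_force: 80.4
time_s: 17.0
eef_pos: [432.1, 128.6, 254.3]
ee_rot: [-0.0, 0.707, 0.707, -0.0]
force: [0.6, -0.3, -3.6]
grip_width: 0.288
grip_force: 80.4
```

```bash
python3 -m jog '[[0,0,0.015,0,0,0,0],[0,0,0.02,0,0,0,0],[0,0,0.02,0,0,0,0],[0,0,0.015,0,0,0,0],[0,0,0,0,0,0,0]]';python3 -m jog '[[0,0,0.01,0,0,0,0],[0,0,0.008,0,0,0,0],[0,0,0,0,0,0,0],[0,0,0,0,0,0,0]]'
```

```text
time_s: 17.5
eef_pos: [431.8, 128.5, 184.1]
ee_rot: [-0.0, 0.707, 0.707, -0.001]
force: [0.1, 0.2, -3.2]
grip_width: 0.284
grip_force: 80.2
time_s: 17.9
eef_pos: [432.8, 128.5, 167.7]
ee_rot: [0.001, 0.707, 0.707, 0.0]
force: [-0.2, -0.1, -3.0]
grip_width: 0.285
grip_force: 80.3
```

```bash
python3 -m jog '[[0,0,0.003,0,0,0,0],[0,0,0.002,0,0,0,0],[0,0,0,0,0,0,0]]';python3 -m jog '[[0,0,0.002,0,0,0,0],[0,0,0,0,0,0,0]]'
```

```text
time_s: 18.2
eef_pos: [432.6, 128.5, 162.4]
ee_rot: [0.001, 0.707, 0.707, 0.0]
force: [-0.4, -0.2, -4.5]
grip_width: 0.283
grip_force: 80.3
time_s: 18.4
eef_pos: [432.6, 128.5, 160.4]
ee_rot: [0.001, 0.707, 0.707, 0.0]
force: [0.2, 0.7, -3.5]
grip_width: 0.287
grip_force: 80.3
```

```bash
python3 -m jog '[[0,0,0.001,0,0,0,0],[0,0,0,0,0,0,0]]';python3 -m jog '[[0,0,0.001,0,0,0,0],[0,0,0,0,0,0,0]]'
```

```text
time_s: 18.6
eef_pos: [432.8, 128.5, 159.9]
ee_rot: [0.001, 0.707, 0.707, 0.0]
force: [-1.5, -1.2, 1.3]
grip_width: 0.288
grip_force: 81.1
time_s: 18.8
eef_pos: [432.9, 128.5, 159.8]
ee_rot: [0.001, 0.707, 0.707, 0.001]
force: [-5.5, -2.0, 11.7]
grip_width: 0.287
grip_force: 82.5
```

Contact: the head is on the ring. Release and rise.

```bash
python3 -m jog '[[0,0,-0.001,0,0,0,0.028],[0,0,0,0,0,0,0.034],[0,0,0,0,0,0,0.045],[0,0,0,0,0,0,0.055],[0,0,0,0,0,0,0.06]]'; python3 -m jog '[[0,0,-0.02,0,0,0,0.06],[0,0,-0.03,0,0,0,0.06],[0,0,-0.03,0,0,0,0.06],[0,0,-0.02,0,0,0,0.06],[0,0,0,0,0,0,0.06]]';python3 -m jog '[[0,-0.03,0,0,0,0,0.06],[0,-0.03,0,0,0,0,0.06],[0,0,0,0,0,0,0.06],[0,0,0,0,0,0,0.06],[0,0,0,0,0,0,0.06]]'; python3 - <<'E'
from h import *
T=pose();print(T[:3,3])
im=eyes.capture('wrist')[:,:,::-1];cv2.imwrite('pics/w7.png',im)
def spot(name,img,e,z,T,r):
    x,y=e.round().astype(int);w=cv2.cvtColor(img[y-r:y+r,x-r:x+r],cv2.COLOR_BGR2HSV)
    m=cv2.inRange(w,(8,90,60),(28,255,255));n,l,st,ce=cv2.connectedComponentsWithStats(m)
    for i in range(1,n):
        if st[i,4]>=6:
            u,v=ce[i]+[x-r,y-r];print(name,st[i,4],onz(name,u,v,z,T))
print('heavy');spot('wrist',im,proj('wrist',[432.4,128.8,171],T),171,T,14)
t=eyes.capture('top')[:,:,::-1];cv2.imwrite('pics/top2.png',t)
t0=cv2.imread('pics/top0.png');d=cv2.absdiff(t,t0).max(2)
for nm,p in (('light',[446,326,167]),('heavy',[432.4,128.8,171])):print(nm,proj('top',p));spot('top',t,proj('top',p),p[2],T,9)
n,l,st,ce=cv2.connectedComponentsWithStats((d>60).astype(np.uint8))
print([(ce[i].round(),st[i,4]) for i in range(1,n) if st[i,4]>25])
E
```

```text
time_s: 19.3
eef_pos: [432.7, 128.5, 159.5]
ee_rot: [0.001, 0.707, 0.707, 0.0]
force: [-0.2, 0.6, -0.6]
grip_width: 0.702
grip_force: 0.0
time_s: 19.8
eef_pos: [433.5, 128.7, 261.9]
ee_rot: [0.002, 0.707, 0.707, 0.002]
force: [-0.3, 0.5, 0.1]
grip_width: 0.704
grip_force: 0.0
time_s: 20.3
eef_pos: [373.1, 128.5, 259.1]
ee_rot: [0.001, 0.707, 0.707, 0.0]
force: [0.7, 0.1, 0.1]
grip_width: 0.698
grip_force: 0.0
[373.0872 128.5428 259.0538]
heavy
wrist 77 [431.9553 133.0952 171.    ]
wrist 64 [431.8268 124.6828 171.    ]
light [170.1957 254.3132]
heavy [238.6599 261.0114]
[(array([364., 192.]), np.int32(77)), (array([366., 210.]), np.int32(152)), (array([173., 254.]), np.int32(146)), (array([252., 269.]), np.int32(721)), (array([204., 268.]), np.int32(83)), (array([218., 354.]), np.int32(7048)), (array([ 79., 372.]), np.int32(391)), (array([ 39., 399.]), np.int32(2341)), (array([288., 373.]), np.int32(301)), (array([312., 396.]), np.int32(56)), (array([283., 401.]), np.int32(297)), (array([248., 402.]), np.int32(34)), (array([250., 413.]), np.int32(40)), (array([  2., 416.]), np.int32(39)), (array([314., 416.]), np.int32(40))]
```

```bash
python3 -c "
from rig import finish_job
print(finish_job())"
```

```text
the job is handed in; nothing more can be done
None
```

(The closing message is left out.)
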